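# Prime the vacuum stand, seal the tin, keep the measuring lid in hand

### The job

Prime the vacuum stand by pressing its red pedal right down to the stop for a moment and letting it spring back up, then carry the nested pair of lids together (by the orange inner lid's rim) from the wooden rest to the green tin, lower the inner lid fully home in the tin's mouth before letting go, and let go of both. Then lift the white outer lid alone, leaving the orange inner lid seated, and finish still holding the outer lid level in the gripper, about 10 cm straight up above where it sat. Do not take the outer lid off before the inner lid is home, and leave the other things on the table alone.

Things in the scene. Friction and masses are not known exactly. Their poses are not given: they have to be found in the camera images.
- stand: Vacuum stand, fixed to the table: dark steel plate 240 long (its x) x 100 x 18 thick, origin under its centre. A green round tin (outer dia 54, mouth dia 45, rim 100 above the table) is locked upright on it at x = +65; the pump pedal is at the other end, towards -x. Left or right of the middle, yawed up to 0.35 rad from world x.
- tin_rim (a point): Centre of the tin's open mouth, at the height of the rim.
- pedal (a joint): Pump pedal angle in rad: 0 = up (at rest), 0.30 = down at its stop. Aluminium plate with a red pad, 50 wide, hinged across the stand at x = -16, z = 46 of the stand and reaching 84 towards the stand's -x; the free end goes down. It springs back up; pushed at the pad's centre it needs about 3 N to start and 8 N at the stop.
- pedal_pad (a point): Centre of the upper face of the pedal's red pad (46 x 44), 59 from the hinge, 52 above the table at rest, about 17 lower at the stop.
- lid_rest: Pale wooden lid rest, fixed: foot disc 84 dia x 8 high with a round collar 54 dia, 34 high, in whose hole (45 dia) the inner lid's plug hangs. Origin under its centre.
- inner_lid: Inner lid, 140 g: orange disc 62 dia x 12 thick; black tapered plug below (39 dia, 14 deep, 32 at the foot), a loose fit in the tin; orange boss above (37 dia, 10 high) under the outer lid. Origin at the centre of the disc's underside, z up; home when this is at the tin's rim. The disc overhangs collar and tin by 4 all round. Loose: lifts straight off.
- outer_lid: Outer lid, about 70 g: white round cap (upside-down measuring cup) 48 dia x 28 high with a green spot on its top, walls 3 thick, open below. It rests loosely on the inner lid's disc over the boss (about 2.5 play all round), nothing latches it. Origin at the centre of its lower rim, 12 above the inner lid's origin when nested.
- spice_jar: Bystander: spice jar with red cap, 38 dia x 62 high, stands in the middle between the stand and the lid rest (mm). Leave alone.
- star_cutter: Bystander: yellow star-shaped cookie cutter lying flat, about 60 wide, 16 high (mm). Leave alone.
- mug: Bystander: black mug, 80 dia x 90 high, behind (mm). Leave alone.
- amber_bottle: Bystander: amber bottle, 68 dia x 150 high (mm). Leave alone.
- tumbler: Bystander: blue tumbler, 76 dia x 110 high (mm). Leave alone.
- picture_book: Bystander: blue picture book lying flat, 200 x 150 x 14 (mm). Leave alone.
- wooden_spoon: Bystander: wooden spoon lying flat (mm). Leave alone.
Things that resemble listed ones, but are neither listed nor needed, are in the scene too. Of the things shaped like the outer_lid, the white one is meant.

How it is judged:
On the way, in this order (a step that is already met when the one before it is completed fails the run):
1. the pedal is pressed down to its stop (past 0.27 rad) (value of joint pedal above 0.27 rad), for 0.1 s.
2. the pedal has sprung back up (below 0.06 rad) (value of joint pedal below 0.06 rad), for 0.1 s.
3. the inner lid is home in the tin (within 4 mm of the rim's height), the outer lid nested on it, while the gripper still holds the inner lid (horizontal distance between inner_lid and tin_rim below 0.005 m and z of inner_lid in the frame of tin_rim below 0.004 m and angle between inner_lid's own z axis and vertical below 0.08 rad and horizontal distance between outer_lid and inner_lid below 0.006 m and z of outer_lid in the frame of inner_lid below 0.017 m and contact force between the fingers and inner_lid above 1 N), for 0.05 s.
4. both lids have been let go, still nested and home (horizontal distance between inner_lid and tin_rim below 0.005 m and z of inner_lid in the frame of tin_rim below 0.004 m and angle between inner_lid's own z axis and vertical below 0.08 rad and horizontal distance between outer_lid and inner_lid below 0.006 m and z of outer_lid in the frame of inner_lid below 0.017 m and contact force between the fingers and inner_lid below 0.1 N and contact force between the fingers and outer_lid below 0.1 N), for 0.1 s.
At the end, for the whole second after the job is handed in: Inner lid home in the tin (5 mm sideways, 4 mm in height, 0.08 rad), untouched by the gripper; outer lid gripped, still, level within 0.3 rad, its lower rim 70 to 220 mm above the tin's rim and within 50 mm of its axis; pedal up (below 0.06 rad) (horizontal distance between inner_lid and tin_rim below 0.005 m and z of inner_lid in the frame of tin_rim below 0.004 m and angle between inner_lid's own z axis and vertical below 0.08 rad and contact force between the fingers and inner_lid below 0.1 N and contact force between outer_lid and inner_lid below 0.05 N and z of outer_lid in the frame of tin_rim between 0.07 and 0.22 m and horizontal distance between outer_lid and tin_rim below 0.05 m and contact force between the fingers and outer_lid above 1 N and angle between outer_lid's own z axis and vertical below 0.3 rad and linear speed of each of outer_lid, inner_lid below 0.03 m/s and value of joint pedal below 0.06 rad); the arm keeps its last pose, push and grip.
It fails at once if the outer lid comes off the inner lid while the inner lid is not home in the tin ((z of outer_lid in the frame of inner_lid above 0.024 m or distance between outer_lid and inner_lid above 0.03 m) and (horizontal distance between inner_lid and tin_rim above 0.006 m or z of inner_lid in the frame of tin_rim above 0.006 m or angle between inner_lid's own z axis and vertical above 0.12 rad)).
It fails at once if a bystander is moved more than 30 mm (distance of any of spice_jar, star_cutter, mug, amber_bottle, tumbler, picture_book, wooden_spoon from where it was at the start of the episode above 0.03 m).
It fails at once if an upright bystander is tipped over (angle between any of spice_jar, mug, amber_bottle, tumbler's own z axis and vertical above 0.5 rad).
It also fails if it takes over 67 s, if anything falls off the work surface, if the arm or the gripper's body presses on something with over 40 N, if the wrist force passes 120 N, or if a joint passes its speed limit or range.

### The arm

A 6-joint arm with a two-finger parallel gripper is mounted at the origin on the work surface. World frame = base frame: x ahead of the robot, y to its left, z up, the work surface at z = 0. Lengths are in m, angles in rad, forces in N, time in s.
With the tool pointing down it reaches from about 0.425 to 0.95 m from the base axis. Payload 14.7 kg.
Tool frame: the origin (TCP) lies on the centre line of the jaws, within the pads' length; the fingertips stand manip.tcp_to_tips ahead of it and the grasp point (between the pads) lies 11 mm behind it (manip.tcp_to_tips is the distance from the TCP to the fingertips, in m); z points along the fingers, y is the direction in which the jaws open and shut (so a half turn about z gives the same grasp; the last joint's range is limited). The gripper opens to 85 mm and grips with 20 to 120 N. Pads are 22 mm wide; open, the fingers measure 114 mm over their backs; the gripper's body (76 mm by 85 mm) begins 54 mm behind the grasp point. The pads swing forward as they close: fully open they stand 13 mm farther back than shut.
Start: joints at [-1.2, 0.48, 1.596, -0, 1.065, -0.047], TCP at [0.264, -0.594, 0.239] pointing down, gripper open.
Joint ranges: [-2.75, 2.75], [-0.82, 2.05], [0.23, 2.67], [-1.56, 4.7], [0.09, 2.69], [-2.92, 2.92]. Speed limits (rad/s): [1.89, 1.89, 2.39, 3.01, 3.01, 3.01].

### API

Orientations are given as a unit quaternion [w, x, y, z].
In Python, from bench import manip, eyes, ticket gives the robot as it stands. The module is installed in compiled form; this text tells all that it offers.
- The arm moves only by the tool step_arm, never from a script. Its argument "moves" is a list of rows, each a list of 6 numbers: the shift along the tool's x, y, z in m, then the turn, a rotation vector about the tool's x, y, z in rad. In form: [[x, y, z, rx, ry, rz], ...]. A call has 1 to 5 rows; each row shifts and turns the commanded pose from where the row before left it, along the tool's axes as they then stand; what a row does not reach is not made up. A row lasts 1/8 s, in which the tool goes at most 62.5 mm and 10.7 degrees, less where a joint would pass 70% of its speed; a pose out of reach is approached as far as the arm can. A call is refused whole if a number of a shift passes 0.0625 or a number of a turn 0.188, either way. A call with a gripper value outside its range is refused whole. "jaw" is the opening in per cent of the stroke, from 0 (shut) to 100 (fully open), set as the call begins (left out, the last holds). The fingers move at their own pace and stop on an object; "grip_force" is the grip in N (left out, the last holds). Time passes only in rows, so rows that do not move let the fingers close. It gives the time, the measured TCP pose, the force and the opening at its end, in the units of the state.
- manip.sense(): the state, without advancing time (a new reading comes with each control period).
- eyes.snapshot(name): name is "side" or "top"; returns the picture (480x640x3 uint8, red, green, blue); there is no depth.
- eyes.get_calibration(name): a dict with "fov_y" (degrees; the focal length in pixels is half the picture's height over the tangent of half this angle, whatever the lens; pixels are square), "cx", "cy" (the principal point, pixels), "R" (3x3) and "t" (3): a world point X has camera coordinates R X + t. Camera axes: x right, y down, z forward; pixel columns grow to the right and rows downward; lengths in m; the calibration is good to about 2 mm. A picture is of the moment at which its call begins. get_calibration takes no time and is no camera call.
- ticket.sign_off(): hands the job in, once; it reports no verdict.
Trained networks look in the newest picture that a camera, given by its name, has taken for a name from the list of things; names that differ only in an ending like _2 or _b are one class to them, and where a whole thing is asked for, a point or a joint stands for the part that bears it (a point fixed in the world has none). Each returns a list of dicts, best first, with "confidence" (0 to 1); they miss things now and then, are a little off and sometimes report something else, mostly with a low value. They report only what shows in the picture. A call takes as long as a camera call. They do not tell look-alikes from the thing itself.
- eyes.cut_out(camera, target): "pixels" (480x640 bool, what is visible of it) and "extent" ([left, top, right, bottom] in pixels, round what is visible of it).
The state is a dict: "clock": time; "qpos": joint angles; "joint_vel": joint speeds; "joint_efforts": joint torques, N m; "eef_pos": TCP position; "tool_rot": TCP orientation; "force": force on the tool from outside, world axes, zero at the start; "moment": the same for the moment, N m; "finger_gap": opening from 0.0 (shut) to 1.0 (fully open).
Only numpy, scipy, OpenCV 4.12 (cv2) and the standard library are available. Lean on these libraries where they do the work, as an engineer would, in place of code of your own. Each camera call takes 0.05 s, during which the arm holds its last target. There are 200 camera calls.

## Working session

There is one attempt and no reset: what is moved stays moved. The work goes in short steps, Python scripts to look and compute and a tool call to move; the robot and the scene stay as the last step left them, time stands still between calls to the robot, and variables do not carry over. Pictures are saved under pics/ and viewed, about 8 in all and at most 12, crops included, and the job is handed in when it is done.

Besides the shell and the picture viewer there is one more tool, called after "Emit:" in YAML: its name, and indented under it one key for each argument. step_arm: Moves the arm, as the interface text tells. Its arguments: {"type":"object","properties":{"moves":{"type":"array"},"jaw":{"type":"number"},"grip_force":{"type":"number"}},"required":["moves"]}

```bash
mkdir -p pics; ls
python3 - <<'E'
from bench import manip, eyes
import cv2, numpy as np
for c in ("side","top"):
    im=eyes.snapshot(c); cv2.imwrite(f"pics/{c}0.png",im[:,:,::-1])
    k=eyes.get_calibration(c); print(c,k)
    for n in ("stand","pedal","lid_rest","inner_lid","outer_lid","spice_jar"):
        print(n,[(round(d["confidence"],2),[int(v) for v in d["extent"]]) for d in eyes.cut_out(c,n)[:4]])
print(manip.tcp_to_tips, manip.sense())
E
```

```text
pics
side {'fov_y': 57.04034330402982, 'cx': 318.075555172345, 'cy': 241.72790744324558, 'R': array([[-0.99847717, -0.05430283, -0.00972323],
       [-0.0215881 ,  0.54681048, -0.83697805],
       [ 0.05076704, -0.83549357, -0.54715007]]), 't': array([0.60077332, 0.08542627, 1.03545597])}
stand [(0.82, [300, 191, 387, 237])]
pedal [(0.74, [358, 260, 382, 280]), (0.64, [349, 206, 376, 219])]
lid_rest [(0.61, [318, 325, 360, 351]), (0.47, [300, 192, 386, 235])]
inner_lid [(0.7, [327, 315, 359, 336])]
outer_lid [(0.82, [335, 283, 355, 306]), (0.75, [386, 321, 411, 350]), (0.56, [329, 301, 357, 325])]
spice_jar [(0.68, [303, 247, 317, 273])]
top {'fov_y': 49.21240962394198, 'cx': 319.3950423439993, 'cy': 238.63850894600083, 'R': array([[ 0.05456863, -0.99850923,  0.00125768],
       [-0.97582821, -0.05359596, -0.21186501],
       [ 0.21161658,  0.01033391, -0.97729813]]), 't': array([-0.02703134,  0.59140409,  1.50109134])}
stand [(0.78, [367, 221, 405, 302])]
pedal [(0.82, [379, 262, 397, 294])]
lid_rest [(0.73, [237, 245, 265, 268]), (0.34, [297, 164, 331, 197])]
inner_lid [(0.54, [242, 248, 261, 261])]
outer_lid [(0.77, [239, 245, 258, 260]), (0.68, [240, 280, 256, 301]), (0.68, [279, 248, 296, 267])]
spice_jar [(0.47, [319, 223, 331, 235])]
0.008 {'clock': 0.7, 'qpos': array([-1.19959041e+00,  4.80179442e-01,  1.59633113e+00,  1.79857612e-06,
        1.06511271e+00, -4.65957055e-02]), 'joint_vel': array([-0.00089066, -0.00034939,  0.00047826,  0.00016819, -0.00018392,
        0.00059879]), 'joint_efforts': array([ 9.20892307e-04, -9.50264382e+01, -4.30595791e+01,  5.86668011e-05,
        9.03491891e-04, -6.70764939e-05]), 'eef_pos': array([ 0.26375107, -0.59405326,  0.23929828]), 'tool_rot': array([-1.52373663e-05,  9.78259551e-01,  2.07384307e-01, -1.69784287e-06]), 'force': array([-0.5060782 ,  0.1508151 , -0.09778965]), 'moment': array([0.01291009, 0.01860977, 0.00765558]), 'finger_gap': 1.0019516418231458}
```

Run:
```python
import cv2, numpy as np
a=cv2.imread("pics/side0.png")[160:380,240:460]; b=cv2.imread("pics/top0.png")[150:330,200:430]
cv2.imwrite("pics/s1.png",cv2.resize(a,(600,600),interpolation=2)); cv2.imwrite("pics/t1.png",cv2.resize(b,(766,600),interpolation=2))
```

```text
(no output)
```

View pics/s1.png

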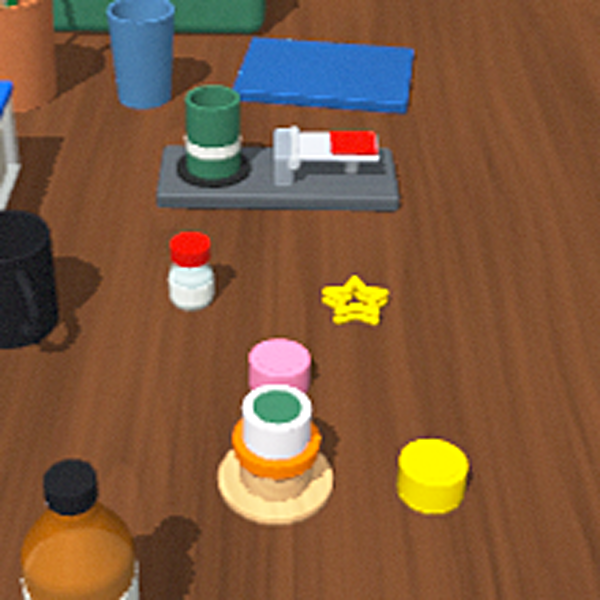

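View pics/t1.png

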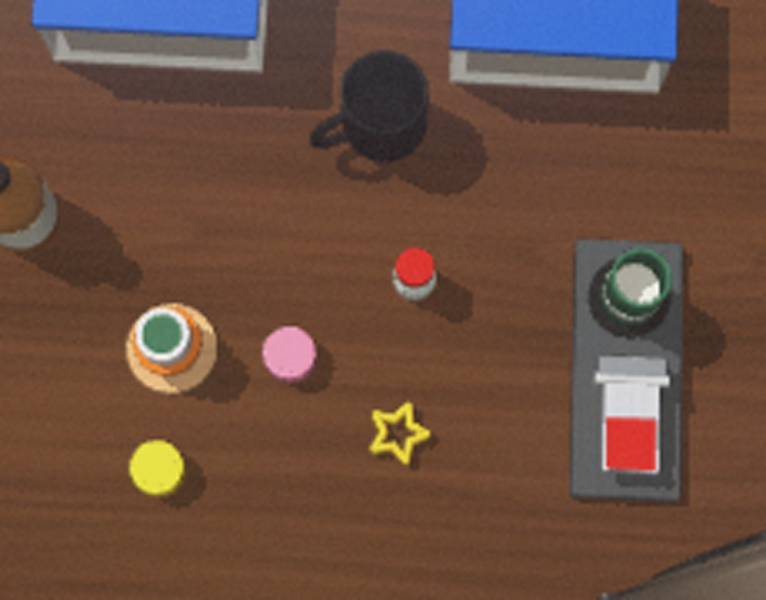

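View pics/side0.png

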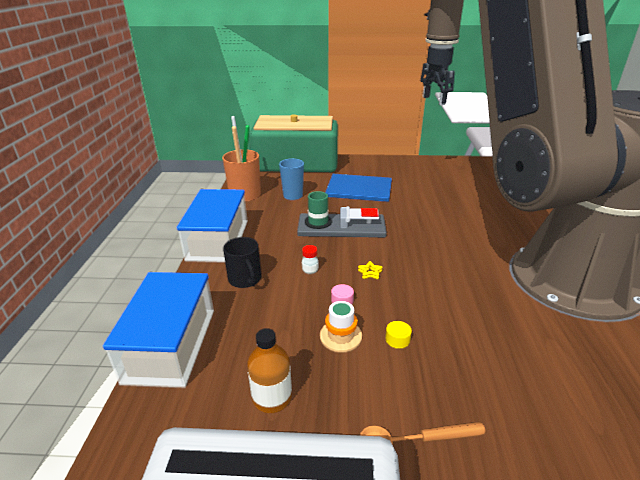

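The side view shows the nested lids on the rest at (342,318) px and the tin rim at about (318,197). It also shows the red pad at (370,212), with a pink and a yellow look-alike cap near the rest. In the top view the lids are at (249,250), the tin at (392,234) and the pad at (389,283).

```bash
cat > h.py <<'E'
import numpy as np, cv2
from bench import manip, eyes
from scipy.spatial.transform import Rotation as Rot
K={c:eyes.get_calibration(c) for c in("side","top")}
def ray(c,uv):
    k=K[c]; f=240/np.tan(np.radians(k["fov_y"]/2))
    d=k["R"].T@np.array([(uv[0]-k["cx"])/f,(uv[1]-k["cy"])/f,1]); return -k["R"].T@k["t"],d/np.linalg.norm(d)
def atz(c,uv,z):
    o,d=ray(c,uv); return (o+d*(z-o[2])/d[2])
def tri(us,ut):
    A=[];b=[]
    for c,u in(("side",us),("top",ut)):
        o,d=ray(c,u); P=np.eye(3)-np.outer(d,d); A.append(P); b.append(P@o)
    x=np.linalg.lstsq(np.vstack(A),np.hstack(b),rcond=None)[0]
    return x
def blob(im,box,lo,hi):
    l,t,r,b=box; m=cv2.inRange(cv2.cvtColor(im[t:b,l:r],cv2.COLOR_RGB2HSV),lo,hi)
    n,_,s,c=cv2.connectedComponentsWithStats(m); i=1+np.argmax(s[1:,4]); return c[i]+[l,t],s[i,4]
def proj(c,X):
    k=K[c]; f=240/np.tan(np.radians(k["fov_y"]/2)); p=k["R"]@X+k["t"]; return np.array([k["cx"]+f*p[0]/p[2],k["cy"]+f*p[1]/p[2]])
def tool(): # world->tool axes
    s=manip.sense(); w,x,y,z=s["tool_rot"]; return s,Rot.from_quat([x,y,z,w]).as_matrix()
E
python3 - <<'E'
from h import *
np.set_printoptions(precision=4,suppress=True)
I={c:cv2.imread(f"pics/{c}0.png")[:,:,::-1].copy() for c in("side","top")}
G=((60,60,40),(100,255,200)); R=((0,180,100),(4,255,255)); O=((7,180,120),(18,255,255))
gs,a1=blob(I["side"],(325,298,360,325),*G); gt,a2=blob(I["top"],(235,240,265,268),*G)
print("spot",gs,a1,gt,a2,tri(gs,gt),atz("top",gt,.074),atz("side",gs,.074))
ps,a1=blob(I["side"],(350,200,385,225),*R); pt,a2=blob(I["top"],(370,260,405,300),*R)
print("pad",ps,a1,pt,a2,tri(ps,pt),atz("top",pt,.052),atz("side",ps,.052))
ts,tt=(318.1,196.7),(392,234.3)
gb,a=blob(I["top"],(370,215,410,260),*G);print("tin greens",gb,a)
print("tin",tri(ts,tt),atz("top",tt,.1),atz("side",ts,.1))
for p in((576,240),(682,244),(681,500),(572,497)): print(atz("top",(200+p[0]/3.333,150+p[1]/3.333),.018))
sj=atz("top",(200+415/3.333,150+265/3.333),.062);print("jar",sj, "star",atz("top",(319.5,280),.01),"mug",atz("top",(315,180),.09),"pink",atz("top",(286.8,255.8),.03),"bottle",atz("top",(203,203),.14))
E
```

```text
spot [341.0238 308.8095] 168 [248.0303 249.8384] 99 [0.5449 0.2135 0.0742] [0.5444 0.2136 0.074 ] [0.5454 0.2132 0.074 ]
pad [369.1429 211.6842] 133 [388.9239 282.8696] 184 [ 0.4726 -0.2069  0.0524] [ 0.4722 -0.2069  0.052 ] [ 0.473  -0.2078  0.052 ]
tin greens [391.5779 233.8377] 154
tin [ 0.6108 -0.2067  0.0955] [ 0.6086 -0.206   0.1   ] [ 0.6115 -0.1986  0.1   ]
[ 0.6635 -0.1564  0.018 ]
[ 0.6651 -0.2548  0.018 ]
[ 0.4278 -0.2587  0.018 ]
[ 0.4251 -0.1607  0.018 ]
jar [ 0.6211 -0.0084  0.062 ] star [ 0.4752 -0.0014  0.01  ] mug [0.7656 0.0281 0.09  ] pink [0.5407 0.1014 0.03  ] bottle [0.6618 0.3447 0.14  ]
```

Emit:
step_arm:
  moves:
    - [0,0,0,0,0,0.14]
    - [0,0,0,0,0,0.14]
    - [0,0,0,0,0,0.138]
    - [0.03,-0.055,0,0,0,0]
    - [0.03,-0.055,0,0,0,0]
  jaw: 0
  grip_force: 40

```text
clock: 1.32
eef_pos: [0.3239, -0.4833, 0.2391]
tool_rot: [-0.0, 1.0, -0.001, 0.0]
force: [0.6, -0.7, 0.2]
finger_gap: 0.001
```

Emit:
step_arm:
  moves:
    - [0.03,-0.055,0,0,0,0]
    - [0.03,-0.055,0,0,0,0]
    - [0.03,-0.055,0.03,0,0,0]
    - [0.03,-0.055,0.05,0,0,0]
    - [0.028,-0.057,0.05,0,0,0]

```text
clock: 1.95
eef_pos: [0.4566, -0.2369, 0.1341]
tool_rot: [0.0, 1.0, -0.0, 0.001]
force: [0.7, -0.4, -0.6]
finger_gap: -0.003
```

Emit:
step_arm:
  moves:
    - [0,0,0,0,0,0]
    - [0,0,0,0,0,0]

```text
clock: 2.2
eef_pos: [0.4559, -0.2384, 0.135]
tool_rot: [0.0, 1.0, 0.0, 0.0]
force: [0.2, 0.2, 0.6]
finger_gap: -0.0
```

Run:
```python
from h import *
print(manip.sense()["eef_pos"],manip.sense()["force"])
im=eyes.snapshot("side"); cv2.imwrite("pics/p.png",cv2.resize(im[170:250,280:400,::-1],(720,480),interpolation=2))
tips=manip.sense()["eef_pos"]-[0,0,.008]; print(proj("side",tips),[proj("side",np.array([.4722,-.207,.052]))])
```

```text
[ 0.45588877 -0.23843772  0.13495544] [0.24504832 0.22303564 0.55819992]
[376.50680954 181.63686094] [array([369.44403092, 211.83722724])]
```

View pics/p.png

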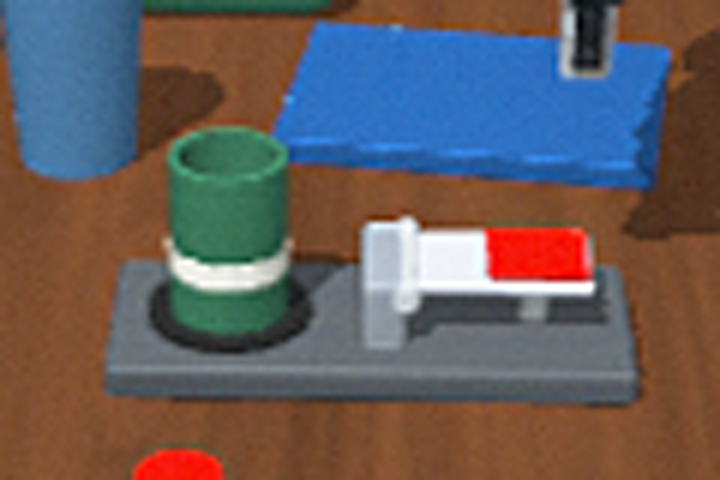

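Emit:
step_arm:
  moves:
    - [0.016,-0.031,0,0,0,0]
    - [0,0,0.055,0,0,0]
    - [0,0,0.01,0,0,0]
    - [0,0,0,0,0,0]

```text
clock: 2.75
eef_pos: [0.4713, -0.2081, 0.0701]
tool_rot: [-0.0, 1.0, -0.001, -0.0]
force: [-0.1, 0.0, -0.6]
finger_gap: 0.001
```

Emit:
step_arm:
  moves:
    - [0,0,0.01,0,0,0]
    - [0,0,0.01,0,0,0]
    - [0,0,0,0,0,0]

```text
clock: 3.12
eef_pos: [0.4722, -0.2078, 0.0497]
tool_rot: [0.0, 1.0, -0.0, 0.001]
force: [0.5, -4.8, 5.8]
finger_gap: -0.005
```

Emit:
step_arm:
  moves:
    - [0,0,0.006,0,0,0]
    - [0,0,0.002,0,0,0]
    - [0,0,0,0,0,0]

```text
clock: 3.5
eef_pos: [0.4729, -0.2079, 0.0429]
tool_rot: [0.001, 1.0, -0.0, 0.001]
force: [-1.7, -1.2, 23.3]
finger_gap: -0.003
```

Emit:
step_arm:
  moves:
    - [0,0,0,0,0,0]
    - [0,0,-0.05,0,0,0]
    - [0,0,-0.06,0,0,0]
    - [0.01,-0.055,0,0,0,0]
    - [0.01,-0.055,0,0,0,0]

```text
clock: 4.12
eef_pos: [0.4921, -0.0965, 0.1528]
tool_rot: [0.0, 1.0, -0.001, 0.001]
force: [0.9, -0.6, 0.1]
finger_gap: -0.001
```

Run:
```python
from h import *
im=eyes.snapshot("side"); cv2.imwrite("pics/p2.png",cv2.resize(im[170:250,280:400,::-1],(720,480),interpolation=2))
print(blob(im,(350,200,385,225),(0,180,100),(4,255,255)), manip.sense()["eef_pos"])
```

```text
(array([369.02290076, 211.67175573]), np.int32(131)) [ 0.49205779 -0.09081037  0.15229906]
```

Emit:
step_arm:
  moves:
    - [0.0105,-0.06,0,0,0,0]
    - [0.0105,-0.06,0,0,0,0]
    - [0.0105,-0.06,0,0,0,0]
    - [0.0105,-0.06,0,0,0,0]
    - [0.0105,-0.06,0,0,0,0]
  jaw: 100

```text
clock: 4.8
eef_pos: [0.5441, 0.2049, 0.1518]
tool_rot: [-0.0, 1.0, 0.0, -0.0]
force: [0.9, -1.1, -0.3]
finger_gap: 0.997
```

Emit:
step_arm:
  moves:
    - [0,0,0,0,0,0]
    - [0,0,0,0,0,0]

```text
clock: 5.05
eef_pos: [0.5436, 0.2027, 0.1514]
tool_rot: [0.0, 1.0, 0.0, -0.0]
force: [0.2, -0.4, 0.7]
finger_gap: 1.002
```

Run:
```python
from h import *
im=eyes.snapshot("side"); cv2.imwrite("pics/p3.png",cv2.resize(im[220:370,270:470,::-1],(800,600),interpolation=2))
e=manip.sense()["eef_pos"];print(e, (proj("side",e-[0,0,.008])-[270,220])*4)
gs,a=blob(im,(325,298,360,325),(60,60,40),(100,255,200)); print(gs,a,atz("side",gs,.074))
```

```text
[0.54361254 0.20201603 0.15150151] [291.10513647 225.61466715]
[341.07738095 308.75595238] 168 [0.54532518 0.21301092 0.074     ]
```

View pics/p3.png

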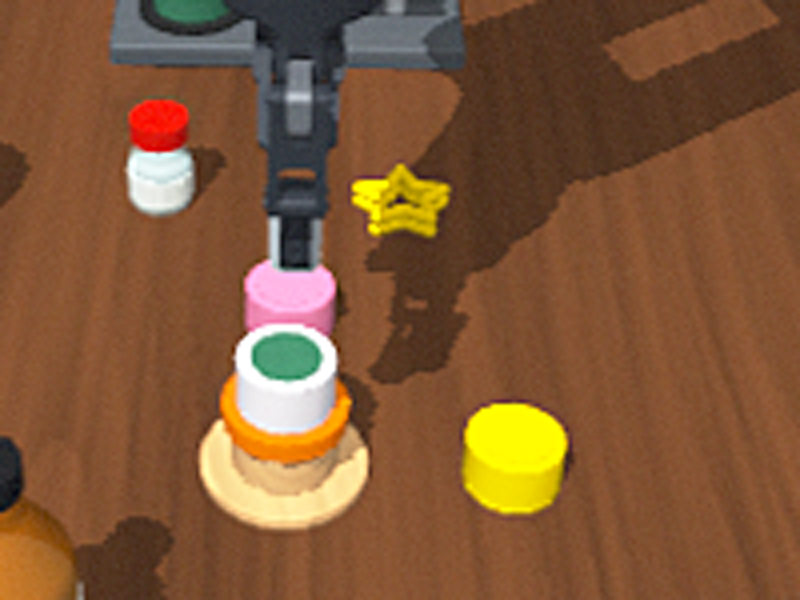

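The gripper hangs over the stack, centred in x. The white lid sits centred on the orange disc at crop (286,400), and the pink cap is clear of the fingers' path.

Emit:
step_arm:
  moves:
    - [0.0015,-0.0115,0,0,0,0]
    - [0,0,0,0,0,0]
    - [0,0,0.05,0,0,0]
    - [0,0,0.05,0,0,0]
    - [0,0,0,0,0,0]

```text
clock: 5.72
eef_pos: [0.5433, 0.2131, 0.049]
tool_rot: [0.001, 1.0, -0.0, -0.003]
force: [0.0, 0.3, -0.1]
finger_gap: 1.002
```

Emit:
step_arm:
  moves:
    - [0,0,0.015,0,0,0]
    - [0,0,0.01,0,0,0]
    - [0,0,0,0,0,0]

```text
clock: 6.1
eef_pos: [0.5457, 0.2143, 0.0268]
tool_rot: [-0.0, 1.0, -0.0, 0.0]
force: [-0.3, -0.3, -1.0]
finger_gap: 1.003
```

Emit:
step_arm:
  moves:
    - [0,0,0,0,0,0]
    - [0,0,0,0,0,0]
    - [0,0,0,0,0,0]
    - [0,0,0,0,0,0]
  jaw: 0
  grip_force: 35

```text
clock: 6.6
eef_pos: [0.5461, 0.2145, 0.0276]
tool_rot: [-0.0, 1.0, -0.0, 0.001]
force: [-2.1, -0.6, 7.0]
finger_gap: 0.709
```

Emit:
step_arm:
  moves:
    - [0,0,-0.004,0,0,0]
    - [0,0,-0.008,0,0,0]
    - [0,0,-0.015,0,0,0]
    - [0,0,-0.02,0,0,0]
    - [0,0,0,0,0,0]

```text
clock: 7.22
eef_pos: [0.5468, 0.2147, 0.0757]
tool_rot: [-0.001, 1.0, -0.0, 0.002]
force: [0.4, 0.1, -2.9]
finger_gap: 0.712
```

Run:
```python
from h import *
im=eyes.snapshot("side"); cv2.imwrite("pics/p4.png",cv2.resize(im[220:370,270:430,::-1],(640,600),interpolation=2))
print(manip.sense())
```

```text
{'clock': 7.275, 'qpos': array([3.22535410e-01, 6.02082139e-01, 1.87882534e+00, 9.68931847e-06,
       6.58781409e-01, 1.89351919e+00]), 'joint_vel': array([ 4.44046942e-05,  2.44878224e-02,  1.32947743e-02,  2.23400970e-04,
       -8.26600692e-03,  1.73386106e-04]), 'joint_efforts': array([ 2.21938913e-02, -9.57739520e+01, -2.99583042e+01,  1.12713580e-03,
        2.52015805e-01, -2.05607512e-05]), 'eef_pos': array([0.54625368, 0.2145107 , 0.07462146]), 'tool_rot': array([-3.04620604e-04,  9.99999542e-01, -9.75558521e-05,  9.01827364e-04]), 'force': array([-0.32479096,  0.02385762, -1.97024265]), 'moment': array([ 0.02025281, -0.03071954, -0.03957896]), 'finger_gap': 0.7093035731454697}
```

View pics/p4.png

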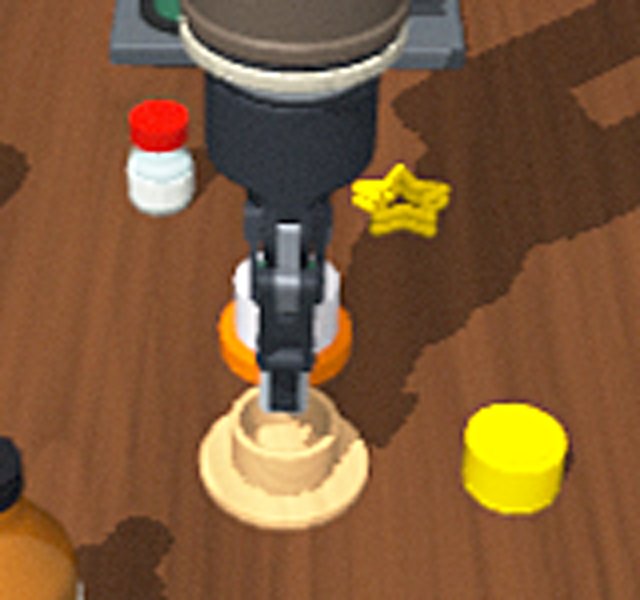

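The lids are lifted clear and still nested: orange disc level at crop (285,345), rest collar empty below. I'm raising them and carrying on.

Emit:
step_arm:
  moves:
    - [0,0,-0.03,0,0,0]
    - [0,0,-0.03,0,0,0]
    - [0.002,0.015,-0.02,0,0,0]
    - [0.004,0.03,0,0,0,0]
    - [0.006,0.04,0,0,0,0]

```text
clock: 7.9
eef_pos: [0.5574, 0.1289, 0.1533]
tool_rot: [-0.0, 1.0, 0.001, -0.0]
force: [0.7, 0.1, -2.8]
finger_gap: 0.708
```

Emit:
step_arm:
  moves:
    - [0.007,0.045,0,0,0,0]
    - [0.007,0.045,0,0,0,0]
    - [0.007,0.045,0,0,0,0]
    - [0.007,0.045,0,0,0,0]
    - [0.007,0.045,0,0,0,0]

```text
clock: 8.52
eef_pos: [0.5923, -0.0972, 0.1529]
tool_rot: [-0.0, 1.0, -0.0, -0.0]
force: [0.9, 0.1, -2.6]
finger_gap: 0.711
```

Emit:
step_arm:
  moves:
    - [0.006,0.04,0,0,0,0]
    - [0.006,0.035,0,0,0,0]
    - [0.004,0.025,0,0,0,0]
    - [0.001,0.01,0,0,0,0]
    - [0,0,0,0,0,0]

```text
clock: 9.15
eef_pos: [0.6093, -0.2056, 0.1533]
tool_rot: [-0.0, 1.0, -0.0, -0.0]
force: [0.4, -0.0, -2.5]
finger_gap: 0.714
```

Emit:
step_arm:
  moves:
    - [0,0,0,0,0,0]

```text
clock: 9.28
eef_pos: [0.6094, -0.2046, 0.1535]
tool_rot: [-0.0, 1.0, 0.0, -0.0]
force: [0.0, 0.1, -1.7]
finger_gap: 0.713
```

Run:
```python
from h import *
im=eyes.snapshot("side"); a=cv2.resize(im[140:250,260:400,::-1],(764,600),interpolation=2); cv2.imwrite("pics/p5.png",a)
e=manip.sense()["eef_pos"];print(e, manip.sense()["force"])
f=600/110
for z in(.1,.12,.15):print(z,(proj("side",np.array([e[0],e[1],z]))-[260,140])*f)
print("tin rim pred",(proj("side",np.array([.6115,-.206,.1]))-[260,140])*f)
```

```text
[ 0.60946673 -0.2045893   0.15365516] [-0.1917857   1.06976555 -1.91594813]
0.1 [321.60792322 303.71293747]
0.12 [321.2532238  266.94965999]
0.15 [320.70857527 210.49886393]
tin rim pred [317.62751837 302.32593499]
```

View pics/p5.png

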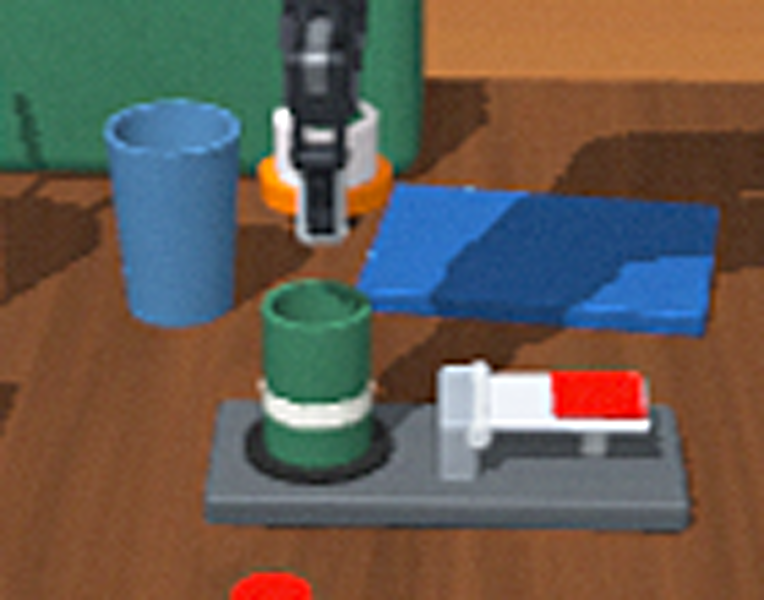

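The pair hangs level above the tin: disc spans crop x 258–393 and tin 262–373. The lid therefore looks a few mm to the -x side of the tin, which I'll measure by colour.

Run:
```python
from h import *
im=eyes.snapshot("side"); cv2.imwrite("pics/p6.png",im[:,:,::-1])
B=cv2.resize(im[140:250,260:400],None,fx=8,fy=8,interpolation=cv2.INTER_CUBIC)
h=cv2.cvtColor(B,cv2.COLOR_RGB2HSV)
def ext(lo,hi,r0,r1):
    m=cv2.inRange(h,lo,hi); out=[]
    for r in range(int((r0-140)*8),int((r1-140)*8),4):
        c=np.where(m[r,:75*8])[0]
        if len(c): out.append((round(140+r/8,1),260+c.min()/8,260+c.max()/8,260+(c.min()+c.max())/16))
    return out
for o in ext((7,170,110),(20,255,255),168,180): print("or",o)
for o in ext((60,60,30),(95,255,200),195,210): print("tin",o)
e=manip.sense()["eef_pos"]
def xat(u,y,z): # x such that proj col = u
    from scipy.optimize import brentq
    return brentq(lambda x:proj("side",np.array([x,y,z]))[0]-u,.4,.8)
for u in(319,319.5,320):print("lid x",u,xat(u,e[1],.16))
for u in(317.5,318,318.5):print("tin x",u,xat(u,-.2055,.09))
print(e)
```

```text
or (168.5, np.float64(309.375), np.float64(309.5), np.float64(309.4375))
or (169.0, np.float64(308.75), np.float64(330.375), np.float64(319.5625))
or (169.5, np.float64(308.125), np.float64(331.0), np.float64(319.5625))
or (170.0, np.float64(307.75), np.float64(331.25), np.float64(319.5))
or (170.5, np.float64(307.5), np.float64(331.5), np.float64(319.5))
or (171.0, np.float64(307.375), np.float64(331.625), np.float64(319.5))
or (171.5, np.float64(307.375), np.float64(331.75), np.float64(319.5625))
or (172.0, np.float64(307.25), np.float64(331.75), np.float64(319.5))
or (172.5, np.float64(307.125), np.float64(331.75), np.float64(319.4375))
or (173.0, np.float64(304.375), np.float64(332.0), np.float64(318.1875))
or (173.5, np.float64(276.875), np.float64(331.75), np.float64(304.3125))
or (174.0, np.float64(278.625), np.float64(331.625), np.float64(305.125))
or (174.5, np.float64(278.75), np.float64(331.5), np.float64(305.125))
or (175.0, np.float64(278.75), np.float64(331.25), np.float64(305.0))
or (175.5, np.float64(263.0), np.float64(331.0), np.float64(297.0))
or (176.0, np.float64(
[... 2255 characters left out ...]
float64(327.375), np.float64(317.9375))
tin (207.0, np.float64(308.5), np.float64(327.375), np.float64(317.9375))
tin (207.5, np.float64(308.5), np.float64(327.375), np.float64(317.9375))
tin (208.0, np.float64(308.625), np.float64(327.5), np.float64(318.0625))
tin (208.5, np.float64(308.875), np.float64(327.5), np.float64(318.1875))
tin (209.0, np.float64(308.875), np.float64(327.375), np.float64(318.125))
tin (209.5, np.float64(308.875), np.float64(327.125), np.float64(318.0))
lid x 319 0.608851206203512
lid x 319.5 0.6075477303746669
lid x 320 0.6062444045723953
tin x 317.5 0.6135413345760757
tin x 318 0.6121931326640767
tin x 318.5 0.6108450859532982
[ 0.6095262  -0.20465106  0.15369947]
```

Emit:
step_arm:
  moves:
    - [0.0045,0.001,0,0,0,0]
    - [0,0,0,0,0,0]
    - [0,0,0.02,0,0,0]
    - [0,0,0.015,0,0,0]
    - [0,0,0,0,0,0]

```text
clock: 10.0
eef_pos: [0.6132, -0.2064, 0.1174]
tool_rot: [-0.0, 1.0, -0.0, -0.001]
force: [1.0, -0.2, -2.7]
finger_gap: 0.71
```

Emit:
step_arm:
  moves:
    - [0,0,0.006,0,0,0]
    - [0,0,0.005,0,0,0]
    - [0,0,0.004,0,0,0]
    - [0,0,0,0,0,0]

```text
clock: 10.5
eef_pos: [0.6139, -0.2067, 0.1034]
tool_rot: [-0.0, 1.0, -0.0, -0.0]
force: [0.4, 0.5, -2.5]
finger_gap: 0.707
```

Free entry so far (plug about 4 mm in). Continuing slowly.

Emit:
step_arm:
  moves:
    - [0,0,0.004,0,0,0]
    - [0,0,0.003,0,0,0]
    - [0,0,0,0,0,0]

```text
clock: 10.88
eef_pos: [0.6139, -0.2066, 0.0964]
tool_rot: [-0.0, 1.0, -0.0, -0.0]
force: [0.3, 0.2, -2.4]
finger_gap: 0.71
```

Emit:
step_arm:
  moves:
    - [0,0,0.0025,0,0,0]
    - [0,0,0,0,0,0]

```text
clock: 11.12
eef_pos: [0.614, -0.2067, 0.094]
tool_rot: [-0.0, 1.0, -0.0, -0.0]
force: [-0.7, 0.1, -1.7]
finger_gap: 0.712
```

Emit:
step_arm:
  moves:
    - [0,0,0.0015,0,0,0]
    - [0,0,0,0,0,0]

```text
clock: 11.38
eef_pos: [0.6142, -0.2067, 0.0936]
tool_rot: [0.0, 1.0, -0.0, 0.0]
force: [-5.2, 0.9, 12.5]
finger_gap: 0.71
```

Run:
```python
from h import *
im=eyes.snapshot("side"); a=cv2.resize(im[160:240,290:390,::-1],(750,600),interpolation=2); cv2.imwrite("pics/p7.png",a)
print(manip.sense()["eef_pos"], manip.sense()["force"])
```

```text
[ 0.6141631  -0.20674353  0.09357835] [-4.1120989   1.68515535 11.86775343]
```

View pics/p7.png

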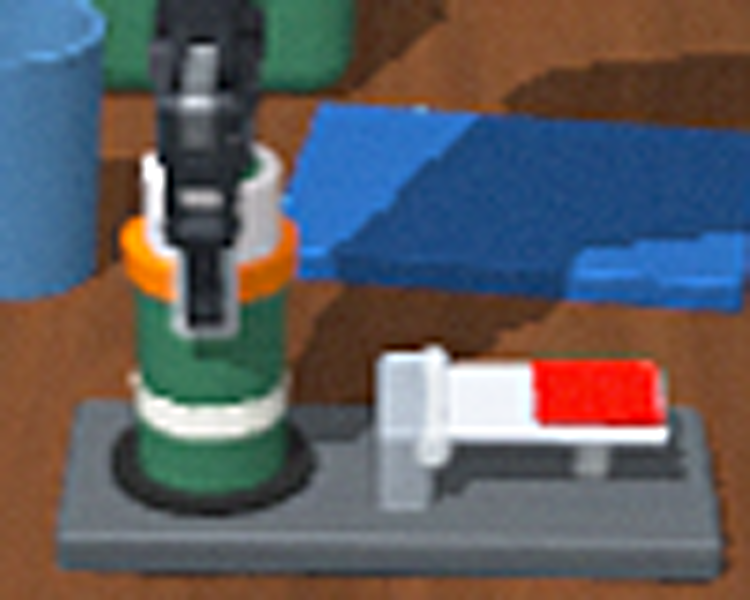

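The inner lid is on the rim at the expected height with 12 N contact. The disc is centred on the tin (209 against 211 px in the crop) and the white lid is still nested. Letting go.

Emit:
step_arm:
  moves:
    - [0,0,-0.0008,0,0,0]
    - [0,0,0,0,0,0]

```text
clock: 11.68
eef_pos: [0.6142, -0.2068, 0.0937]
tool_rot: [0.0, 1.0, -0.0, 0.0]
force: [-1.9, 1.1, 2.9]
finger_gap: 0.708
```

Emit:
step_arm:
  moves:
    - [0,0,0,0,0,0]
    - [0,0,0,0,0,0]
    - [0,0,0,0,0,0]
    - [0,0,0,0,0,0]
  jaw: 100

```text
clock: 12.18
eef_pos: [0.6141, -0.2067, 0.0934]
tool_rot: [-0.0, 1.0, -0.0, -0.0]
force: [-0.2, -0.2, 0.4]
finger_gap: 1.0
```

Run:
```python
from h import *
im=eyes.snapshot("side"); a=cv2.resize(im[160:240,290:390,::-1],(750,600),interpolation=2); cv2.imwrite("pics/p8.png",a)
print(manip.sense()["eef_pos"], manip.sense()["force"])
```

```text
[ 0.61409184 -0.20674479  0.09343994] [-0.2744439   0.44319363 -0.11877955]
```

View pics/p8.png

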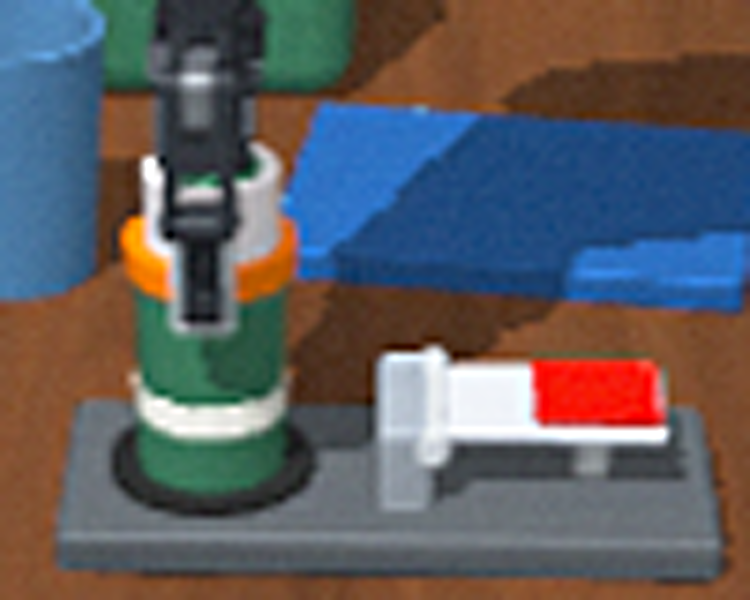

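The pair stands home and nested with the fingers open. Next I raise to the outer lid's height, tips about 5 mm above the disc.

Emit:
step_arm:
  moves:
    - [0,0,-0.02,0,0,0]
    - [-0.002,0,-0.0135,0,0,0]
    - [0,0,0,0,0,0]
    - [0,0,0,0,0,0]

```text
clock: 12.72
eef_pos: [0.612, -0.2067, 0.1271]
tool_rot: [0.0, 1.0, -0.0, 0.0]
force: [-0.4, 0.3, -0.1]
finger_gap: 0.998
```

Emit:
step_arm:
  moves:
    - [0,0,0,0,0,0]
    - [0,0,0,0,0,0]
    - [0,0,0,0,0,0]
    - [0,0,0,0,0,0]
    - [0,0,0,0,0,0]
  jaw: 0
  grip_force: 25

```text
clock: 13.35
eef_pos: [0.612, -0.2066, 0.1269]
tool_rot: [-0.0, 1.0, -0.0, -0.0]
force: [-0.5, 0.3, 0.8]
finger_gap: 0.553
```

Emit:
step_arm:
  moves:
    - [0,0,-0.005,0,0,0]
    - [0,0,-0.01,0,0,0]
    - [0,0,-0.015,0,0,0]
    - [0,0,-0.02,0,0,0]
    - [0,0,-0.02,0,0,0]

```text
clock: 13.98
eef_pos: [0.6123, -0.2068, 0.1987]
tool_rot: [0.0, 1.0, -0.0, 0.0]
force: [0.3, 0.1, -0.9]
finger_gap: 0.559
```

Emit:
step_arm:
  moves:
    - [0,0,-0.02,0,0,0]
    - [0,0,-0.01,0,0,0]
    - [0,0,0,0,0,0]
    - [0,0,0,0,0,0]
    - [0,0,0,0,0,0]

```text
clock: 14.6
eef_pos: [0.6117, -0.2066, 0.2262]
tool_rot: [-0.0, 1.0, -0.0, -0.001]
force: [-0.0, 0.0, -0.8]
finger_gap: 0.557
```

Run:
```python
from h import *
im=eyes.snapshot("side"); a=cv2.resize(im[120:240,270:390,::-1],(600,600),interpolation=2); cv2.imwrite("pics/p9.png",a)
s=manip.sense();print(s["eef_pos"], s["force"],s["finger_gap"])
```

```text
[ 0.61178216 -0.20659523  0.22623997] [ 0.82461767  0.41495423 -1.57796458] 0.5507406830414997
```

View pics/p9.png

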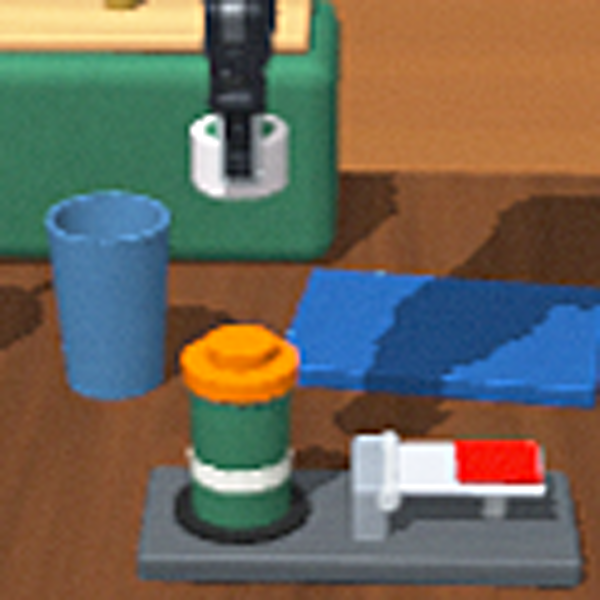

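The white lid is held level at crop (239,155). The orange inner lid is seated level on the tin at (240,365), and the pedal is up. Handing in.

```bash
python3 -c "
from bench import ticket; print(ticket.sign_off())"
```

```text
the job is handed in; nothing more can be done
None
```

The job is done and handed in at about 14.7 s of the 67 s allowed; sign-off reports no verdict.

- **Pedal:** I pressed it to its stop (about 23 N, pad about 17 mm down) and it sprang back. The red pad then showed at the same place in the picture as before.
- **Nested pair:** I carried both lids by the orange rim and lowered them into the tin. Contact came at the expected height with about 12 N, and the disc sat centred on the tin to within about 1 mm. I then opened the gripper fully, and the pair stayed home and nested.
- **Outer lid:** I lifted the white lid alone, 99 mm straight up. The last picture shows it level in the gripper (opening about 47 mm), the orange lid seated level on the tin, and the pedal up.

No check failed or disagreed at the end. While pressing the pedal I read a brief sideways force of about 5 N, which I did not track down. I saw no bystander moved, but I did not measure their positions again.

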